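# Run the measuring carriage up to its end stop

### The job

Press the lock button on the carriage of the measuring slide right down and, keeping it down all the way, slide the carriage right up against its end stop; then let go of the button so that it springs up and locks the carriage there. Work with the fingertips only, grasping and lifting nothing: do not touch the ring gauge, which must ride along in its nest, and leave the things standing round the slide alone.

Things in the scene. Friction and masses are not known exactly. Their poses are not given: they have to be found in the camera images.
- slide_base: The slide's fixed aluminium base, 84 mm wide (x), 310 mm long (y). Origin on the worktop, 10 mm to the +y side of its middle; z up. The carriage slides along the base's +y towards the end stop; at yaw 0 that is the robot's left. A low block, 32 mm high, closes the rear (-y) end. Its place varies by 10 cm, its yaw by up to 0.4 rad either way.
- stop_face (a point): Centre of the end face of the steel stop pin, 34 mm above the worktop, on the end stop: a grey block 84 x 22 mm, top 52 mm above the worktop, clamped across the rails (its place along them differs from run to run) and rigid. The carriage's front edge comes to rest against this face. Axes as the base's.
- carriage (a joint): Carriage position along the base's +y, m: starts locked at 0; 0.070 to 0.130 when against the end stop. A grey plate 86 x 130 x 12 mm, top 39 mm above the worktop, on two rails; the ring gauge lies on its +y half, the round button housing stands on its -y half. Unlocked it slides with about 1.5 N; locked it gives 1 to 2 mm.
- carriage_edge (a point): Middle of the carriage's front (+y) edge, 34 mm above the worktop, 103 mm to the +y side of the button's centre; its distance from the stop face along +y is the way left to go (70 to 130 mm at the start). Axes as the base's.
- lock_button (a joint): Travel of the lock button, m: 0 up, grows as it is pressed straight down to 0.006 (rigid bottom). Spring: 5 N to start moving, 8 N at the bottom. Up, its latch stands in a notch and holds the carriage firmly; 4 mm or more down, the carriage is free. Notches are 7 mm apart, at the start and over the last 65 mm before the stop, the last of them with the carriage against the stop.
- button_top (a point): Centre of the top of the lock button, moving with it: black round cap, 34 mm diameter, 72 mm above the worktop when up, in a 44 mm aluminium housing. An upright push tab, 44 mm wide, 9 mm higher than the raised button, stands on its +y side, near face 25 mm from the button's centre: a fingertip on the button can drag the carriage by friction or push on this tab. Axes as the base's.
- nest (a point): Centre of the ring gauge's nest on the carriage's top plate, 39 mm above the worktop, 68 mm to the +y side of the button's centre: a round raised lip, 5 mm high, 59 mm inner diameter. Axes as the base's.
- ring_center (a point): Centre (half-way up) of the steel ring gauge, 54 mm diameter, 18 mm high, loose in the nest; its top is 57 mm above the worktop. To be left alone.
- oil_center (a point): Centre of the white oil bottle with the red spout, 46 mm diameter, 119 mm high, standing loose behind the slide, 110 to 150 mm from its middle line. To be left alone.
- fitting_center (a point): Centre of the brass hexagon adaptor, 27 x 31 mm, 40 mm high, standing loose in front of the slide, 80 to 105 mm from its middle line. To be left alone.
- small_weight_center (a point): Centre of the small steel calibration weight with a knob, 25 mm diameter, 58 mm high, standing loose in front of the slide like the adaptor. To be left alone.
- nut_center (a point): Centre of the steel hexagon union nut, 22 x 26 mm, 19 mm high, lying loose in front of the slide like the adaptor. To be left alone.
- ring: The ring gauge itself: origin at the centre of its underside, z up.
Mind the look-alikes: they are no part of the job. What is shaped like the ring but red or yellow is not meant.

How it is judged:
On the way, in this order (a step that is already met when the one before it is completed fails the run):
1. the lock button is held down while the carriage is still well short of the stop (value of joint lock_button above 0.002 m and y of carriage_edge in the frame of stop_face below -0.03 m), for 0.1 s.
2. the carriage reaches the end stop with the button still down (value of joint lock_button above 0.001 m and y of carriage_edge in the frame of stop_face above -0.003 m), for 0.05 s.
At the end, for the whole second after the job is handed in: The carriage rests within 3 mm of its end stop, the lock button is up again (within 1 mm), and the ring gauge lies flat in its nest (within 6 mm of its centre) (y of carriage_edge in the frame of stop_face above -0.003 m and value of joint lock_button below 0.001 m and velocity of joint carriage between -0.005 and 0.005 m/s and horizontal distance between ring_center and nest below 0.006 m and z of ring_center in the frame of nest between 0.005 and 0.013 m); the robot touches nothing.
It fails at once if the button was let up on the way (less than 1 mm down with the carriage over 8 mm from both its start and the stop) (value of joint lock_button below 0.001 m and distance of carriage_edge from where it was at the start of the episode above 0.008 m and y of carriage_edge in the frame of stop_face below -0.008 m).
It fails at once if the ring gauge was touched by the robot (contact force between any of the fingers, the arm and ring above 0.5 N).
It fails at once if the ring gauge was lifted or left its nest (z of ring_center in the frame of nest above 0.016 m or horizontal distance between ring_center and nest above 0.01 m).
It fails at once if a thing standing round the slide was pushed, lifted or knocked over (moved more than 15 mm) (distance of any of oil_center, fitting_center, small_weight_center, nut_center from where it was at the start of the episode above 0.015 m).
It also fails if it takes over 32 s, if anything falls off the work surface, if the arm or the gripper's body presses on something with over 40 N, if the wrist force passes 120 N, or if a joint passes its speed limit or range.

### The arm

A 6-joint arm with a two-finger parallel gripper is mounted at the origin on the work surface; the furniture and walls round the work are solid. World frame = base frame: x ahead of the robot, y to its left, z up, the work surface at z = 0. Lengths are in m, angles in rad, forces in N, time in s.
With the tool pointing down it reaches from about 0.3 to 0.775 m from the base axis. Payload 14.6 kg.
Tool frame: the origin (TCP) lies at the very end of the fingers, on their centre line; the grasp point (between the pads) lies ctrl.tcp_to_grasp behind it (ctrl.tcp_to_grasp is the distance from the TCP to the grasp point, in m); x points along the fingers, y is the direction in which the jaws open and shut, and the axes are right-handed (so a half turn about x gives the same grasp; the last joint's range is limited). The gripper opens to 94 mm and grips with 3 to 60 N. Pads are 16 mm wide; open, the fingers measure 119 mm over their backs; the gripper's body (75 mm by 177 mm) begins 78 mm behind the grasp point.
Start: joints at [1.048, 0.3, 1.521, -0, 1.321, -0.067], TCP at [0.242, 0.494, 0.205] pointing down, gripper open.
Joint ranges: [-3.03, 3.03], [-0.79, 2.21], [0.23, 2.52], [-1.04, 4.18], [0, 3.07], [-2.55, 2.55]. Speed limits (rad/s): [2.22, 2.22, 2.57, 3.14, 3.14, 3.14].

### API

Orientations are given as [roll, pitch, yaw] about the fixed x, y, z axes, in that order (R = Rz(yaw) Ry(pitch) Rx(roll)).
In Python, from station import ctrl gives the robot as it stands.
- The arm moves only by the tool play_rows, never from a script. Its argument "increments" is a list that holds one entry, the list of rows, each a list of 5 numbers: the closure in counts, from 0 (fully open) to 255 (shut), then the shift along the tool's x, y, z in cm, then the turn about the tool's x in degrees. A call has 1 to 12 rows; each row shifts and turns the commanded pose from where the row before left it, along the tool's axes as they then stand; what a row does not reach is not made up. A row lasts 1/12 s, in which the tool goes at most 41.7 mm and 7.16 degrees, less where a joint would pass 70% of its speed; a pose out of reach is approached as far as the arm can. A call is refused whole if a number of a shift passes 4.17 or a number of a turn 7.16, either way. A call with a gripper value outside its range is refused whole. The fingers move at their own pace and stop on an object; "newtons" is the grip in N (left out, the last holds). Time passes only in rows, so rows that do not move let the fingers close. It gives the time, the measured TCP pose, the force and the opening at its end, in the units of the state.
- ctrl.get_obs(): the state, without advancing time (a new reading comes with each control period).
- ctrl.camera(name): name is "scene" or "top" or "wrist"; returns the picture (480x640x3 uint8, red, green, blue); there is no depth.
- ctrl.calibration(name): a dict with "fx", "fy", "cx", "cy" (pixels), "k1" (the pictures are not rectified: a ray, as slopes to the right and down, at radius r is drawn at 1 + k1 r^2 times it, then the intrinsics apply), "rvec" (rotation vector, rad) and "tvec" (3), from world to camera coordinates, as OpenCV has them; the wrist camera has in their place "T_tool_cam" (4x4, takes a point from camera to tool coordinates, whose origin is the TCP and whose axes are the tool frame's). Camera axes: x right, y down, z forward; pixel columns grow to the right and rows downward; lengths in m; the calibration is good to about 2 mm. A picture is of the moment at which its call begins: read the wrist's pose just before it. calibration takes no time and is no camera call.
- ctrl.hand_in(): hands the job in, once; it reports no verdict.
The state is a dict: "time_s": time; "qpos": joint angles; "joint_vel": joint speeds; "tau": joint torques, N m; "ee_pos": TCP position; "eef_rot": TCP orientation; "force": force on the tool from outside, world axes, zero at the start; "moment": the same for the moment, N m; "grip_width": finger opening in m.
Only numpy, scipy, OpenCV 4.12 (cv2) and the standard library are available. Lean on these libraries where they do the work, as an engineer would, in place of code of your own. Each camera call takes 0.05 s, during which the arm holds its last target.

## Working session

There is one attempt and no reset: what is moved stays moved. The work goes in short steps, Python scripts to look and compute and a tool call to move; the robot and the scene stay as the last step left them, time stands still between calls to the robot, and variables do not carry over. Pictures are saved under pics/ and viewed, and the job is handed in when it is done.

Besides the shell and the picture viewer there is one more tool, called after "Request:" as name([rows], argument=value, ...), one row to a line, values as JSON. play_rows: Moves the arm, as the interface text tells. Its arguments: {"type":"object","properties":{"increments":{"type":"array"},"newtons":{"type":"number"}},"required":["increments"]}

```bash
mkdir -p pics; ls; python3 - <<'E'
from station import ctrl
import cv2
print(ctrl.get_obs())
for n in ("scene","top","wrist"):
    im=ctrl.camera(n); cv2.imwrite(f"pics/{n}0.png",im[:,:,::-1]); print(n,ctrl.calibration(n))
print(ctrl.tcp_to_grasp)
E
```

```text
pics
{'time_s': 0.0, 'qpos': array([ 1.04837867e+00,  3.00481686e-01,  1.52159373e+00, -1.01017500e-05,
        1.32069917e+00, -6.65893338e-02]), 'joint_vel': array([-0.0011808 ,  0.00056912, -0.00250038, -0.00016541,  0.00053848,
        0.00072213]), 'tau': array([-9.36757569e-04, -5.31808090e+01, -3.52743566e+01,  7.07876240e-02,
        2.44035391e-02, -1.32166692e-04]), 'ee_pos': array([0.24197884, 0.49361   , 0.20487517]), 'eef_rot': array([-1.62910746,  1.56961435, -2.08493328]), 'force': array([-0.12259223, -0.6106648 ,  0.14775024]), 'moment': array([-0.00884656,  0.00169042, -0.00393962]), 'grip_width': 0.09394994622010623}
scene {'fx': 544.2794595778216, 'fy': 544.2794595778216, 'cx': 318.01705813770246, 'cy': 250.32277288569836, 'k1': -0.01469668441401382, 'rvec': array([ 1.14569185, -2.08552184,  1.20835926]), 'tvec': array([0.21360232, 0.30482441, 0.54111134])}
top {'fx': 539.0593885301449, 'fy': 539.0593885301449, 'cx': 323.05141851920376, 'cy': 244.9638665062661, 'k1': -0.12836880757142144, 'rvec': array([ 2.13652996, -2.16858564,  0.13460769]), 'tvec': array([-0.05728871,  0.52261984,  0.93201729])}
wrist {'fx': 424.9780813424686, 'fy': 424.9780813424686, 'cx': 323.3657854822176, 'cy': 234.86959791927157, 'k1': 0.02689831470037821, 'T_tool_cam': array([[-1.06328985e-03, -2.71036980e-01,  9.62568348e-01,
        -1.79304452e-01],
       [ 9.99999428e-01, -4.00697070e-04,  9.91810627e-04,
         4.29977147e-04],
       [ 1.16880960e-04,  9.62568852e-01,  2.71037251e-01,
        -7.87459182e-02],
       [ 0.00000000e+00,  0.00000000e+00,  0.00000000e+00,
         1.00000000e+00]])}
0.0188
```

View pics/scene0.png

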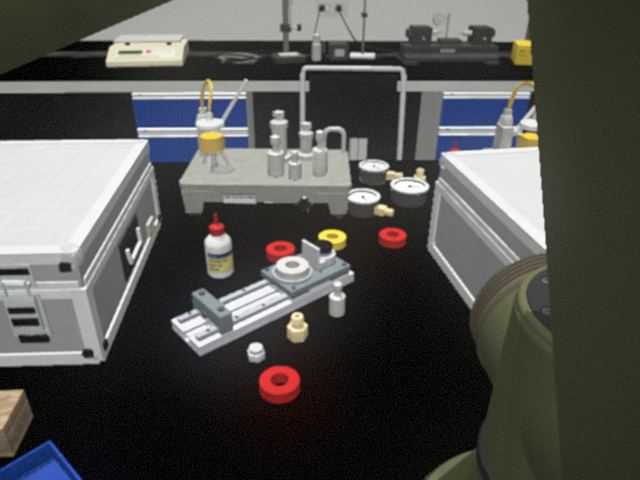

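View pics/top0.png

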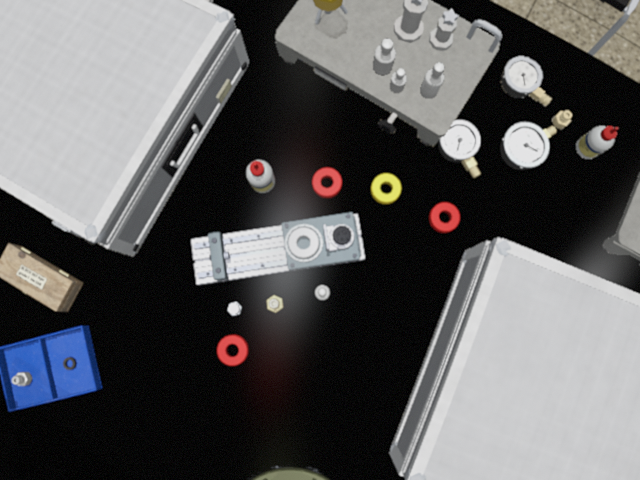

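View pics/wrist0.png

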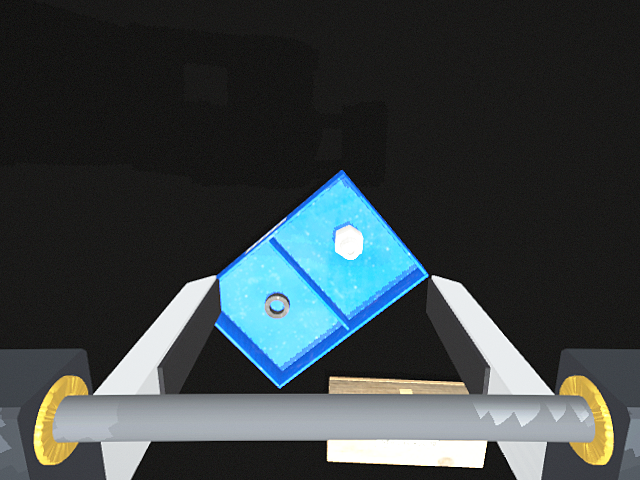

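The top view shows the slide. The button is near (341,235), the steel ring at (304,243), the end stop at (217,256), the bottle at (260,175), and the loose parts at (235,309), (275,304) and (322,292). I'll zoom in and measure.

```bash
cat > h.py <<'E'
import numpy as np, cv2
from scipy.spatial.transform import Rotation as R
from station import ctrl
def undist(c,uv):
    K=np.array([[c['fx'],0,c['cx']],[0,c['fy'],c['cy']],[0,0,1]])
    return cv2.undistortPoints(np.array(uv,float).reshape(-1,1,2),K,np.array([c['k1'],0,0,0,0])).reshape(-1,2)
def cam(name,obs=None):
    c=ctrl.calibration(name)
    if name!='wrist':
        Rm=cv2.Rodrigues(c['rvec'])[0]; return c,Rm.T,-Rm.T@c['tvec']
    T=np.eye(4);T[:3,:3]=R.from_euler('xyz',obs['eef_rot']).as_matrix();T[:3,3]=obs['ee_pos']
    W=T@c['T_tool_cam']; return c,W[:3,:3],W[:3,3]
def bp(name,uv,z,obs=None):
    c,Rw,C=cam(name,obs); n=undist(c,uv); d=np.c_[n,np.ones(len(n))]@Rw.T
    s=(np.atleast_1d(z)-C[2])/d[:,2]; return C+d*s[:,None]
def proj(name,P,obs=None):
    c,Rw,C=cam(name,obs); K=np.array([[c['fx'],0,c['cx']],[0,c['fy'],c['cy']],[0,0,1]])
    return cv2.projectPoints(np.array(P,float).reshape(-1,1,3),cv2.Rodrigues(Rw.T)[0],-Rw.T@C,K,np.array([c['k1'],0,0,0,0]))[0].reshape(-1,2)
E
python3 - <<'E'
import cv2
a=cv2.imread('pics/top0.png')[200:320,180:380]
cv2.imwrite('pics/topz.png',cv2.resize(a,None,fx=4,fy=4,interpolation=cv2.INTER_CUBIC))
a=cv2.imread('pics/scene0.png')[200:360,160:370]
cv2.imwrite('pics/scenez.png',cv2.resize(a,None,fx=3.7,fy=3.7,interpolation=cv2.INTER_CUBIC))
from h import *
p=bp('top',[(341,235),(304,243),(217,256),(260,175),(235,309),(275,304),(322,292)],[.072,.057,.052,.1,.019,.04,.05])
print(p.round(4)); d=p[0]-p[2]; print(np.linalg.norm(p[0,:2]-p[1,:2]))
E
```

```text
[[ 0.5336 -0.0964  0.072 ]
 [ 0.5226 -0.0319  0.057 ]
 [ 0.5026  0.1221  0.052 ]
 [ 0.6349  0.0404  0.1   ]
 [ 0.4097  0.0953  0.019 ]
 [ 0.4174  0.021   0.04  ]
 [ 0.437  -0.0621  0.05  ]]
0.06542719956046646
```

View pics/topz.png

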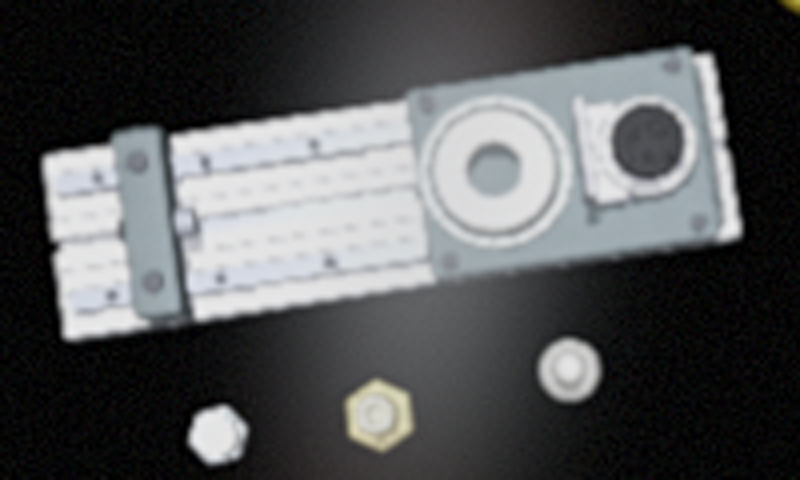

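View pics/scenez.png

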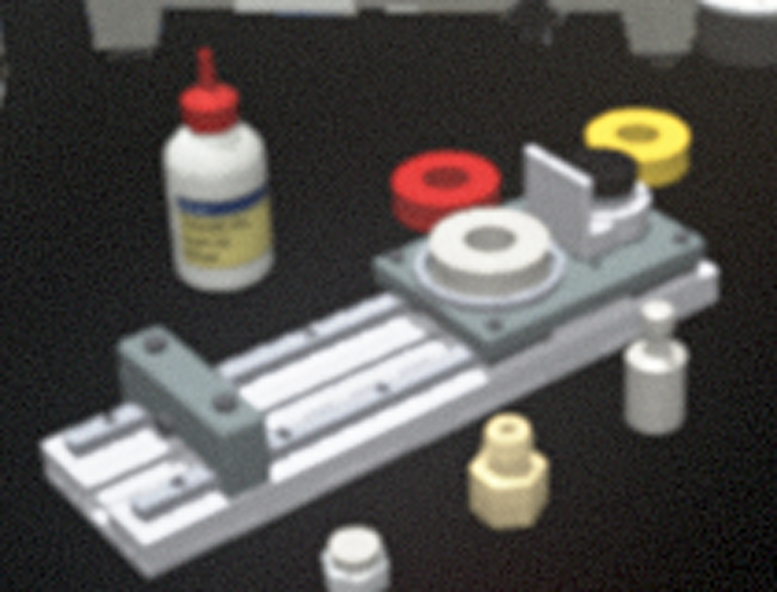

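```bash
python3 - <<'E'
from h import *
z=lambda l:[((u+.5)/4-.5+180,(v+.5)/4-.5+200) for u,v in l]
b=bp('top',z([(648,142),(493,169)]),[.072,.057]);print(b.round(4))
c=bp('top',z([(408,92),(690,48),(720,240),(433,282)]),.039);print(c.round(4))
s=bp('top',z([(113,130),(163,126),(185,315),(137,320)]),.052);print(s.round(4))
t=bp('top',z([(199,222)]),.034)[0]
# long dir
ax=(c[0]-c[1]+c[3]-c[2])[:2];ax/=np.linalg.norm(ax)
ax2=(c[3]-c[0]+c[2]-c[1])[:2];ax2/=np.linalg.norm(ax2)
ax3=(s[3]-s[0]+s[2]-s[1])[:2]
yaw=np.arctan2(ax[1],ax[0])-np.pi/2
print('yaw',yaw,np.arctan2(ax2[1],ax2[0])-np.pi,np.arctan2(ax3[1],ax3[0])-np.pi, 'sizes',[np.linalg.norm(c[i]-c[(i+1)%4]) for i in range(4)],[np.linalg.norm(s[i]-s[(i+1)%4]) for i in range(4)])
print('ring-button along',(b[1]-b[0])[:2]@ax,'carr centre',c.mean(0))
fe=(c[0]+c[3])[:2]/2
print('edge-button',(fe-b[0,:2])@ax,'pin',t,'to go',(t[:2]-fe)@ax,'to go from button',(t[:2]-b[0,:2])@ax-.103,'stop near face',((s[1]+s[2])/2)[:2]@ax-fe@ax)
x=np.array([ax[1],-ax[0]]);print('lateral btn,ring,carr,stop',[v[:2]@x for v in (b[0],b[1],c.mean(0),s.mean(0),t)])
E
```

```text
[[ 0.5333 -0.0975  0.072 ]
 [ 0.5247 -0.0299  0.057 ]]
[[ 0.5625  0.0086  0.039 ]
 [ 0.5806 -0.1182  0.039 ]
 [ 0.4938 -0.1296  0.039 ]
 [ 0.477  -0.0021  0.039 ]]
[[0.5454 0.139  0.052 ]
 [0.5468 0.1166 0.052 ]
 [0.4629 0.1061 0.052 ]
 [0.4609 0.1273 0.052 ]]
yaw 0.13619686199438963 -6.155473410403854 -6.152233730213281 sizes [np.float64(0.12809924801130967), np.float64(0.08759441475236714), np.float64(0.12865904386805274), np.float64(0.08621820156414244)] [np.float64(0.022460607768117095), np.float64(0.08462787967376124), np.float64(0.02133989198867965), np.float64(0.0852995813454067)]
ring-button along 0.06808369640556886 carr centre [ 0.52848118 -0.06032274  0.039     ]
edge-button 0.1016364558939927 pin [0.50583301 0.1033404  0.034     ] to go 0.10103397560154173 to go from button 0.09967043149553444 stop near face 0.1090612218132654
lateral btn,ring,carr,stop [np.float64(0.5151664775671845), np.float64(0.5157395060765372), np.float64(0.5153968036199018), np.float64(0.5159402037951243), np.float64(0.5151799292619529)]
```

```bash
cat >> h.py <<'E'
YAW=0.134; BTN=np.array([.5334,-.0975]); U=np.array([-np.sin(YAW),np.cos(YAW)])
def goal(target,slide_angle_extra=None,o=None):
    o=o or ctrl.get_obs(); M=R.from_euler('xyz',o['eef_rot']).as_matrix()
    print('t',o['time_s'],'pos',o['ee_pos'].round(4),'F',o['force'].round(2),'grip',round(o['grip_width'],4))
    print('tool axes cols\n',M.round(3))
    d=M.T@(np.array(target)-o['ee_pos']); print('shift cm tool axes',(d*100).round(2))
    # turn about tool x to bring tool y parallel to +-U
    u=M.T@np.array([*U,0]); a=np.degrees(np.arctan2(u[2],u[1])); print('turn to tool y||U:',round(a,2),'or',round(a-180*np.sign(a),2))
    print('q',o['qpos'].round(3))
E
python3 - <<'E'
from h import *
goal([*(BTN+.006*U),.13])
E
```

```text
t 0.15 pos [0.242  0.4937 0.205 ] F [-0.07  0.06  0.88] grip 0.0941
tool axes cols
 [[-0.     0.44   0.898]
 [-0.001  0.898 -0.44 ]
 [-1.    -0.001 -0.   ]]
shift cm tool axes [  7.54 -39.75  51.85]
turn to tool y||U: -33.79 or 146.21
q [ 1.048  0.3    1.521  0.     1.321 -0.067]
```

Request:
play_rows([
  [[255,0,-1.5,2],[255,0,-2,2.6,0],[255,0,-2,2.6,0],[255,0,-2,2.6,0],[255,0,-2,2.6,0],[255,0,-2,2.6,0],[255,0,-2,2.6,0],[255,0,-2,2.6,0],[255,0,-2,2.6,0],[255,0,-2,2.6,0],[255,0,-2,2.6,0],[255,0,-2,2.6,0]],
], newtons=10)

```text
$.increments[0][0]: bad value
```

Row one was missing its fifth number, so the call was refused. I'll send it again.

Request:
play_rows([
  [[255,0,-1.5,2,0],[255,0,-2,2.6,0],[255,0,-2,2.6,0],[255,0,-2,2.6,0],[255,0,-2,2.6,0],[255,0,-2,2.6,0],[255,0,-2,2.6,0],[255,0,-2,2.6,0],[255,0,-2,2.6,0],[255,0,-2,2.6,0],[255,0,-2,2.6,0],[255,0,-2,2.6,0]],
], newtons=10)

```text
time_s: 1.15
ee_pos: [0.4138, 0.1466, 0.2055]
eef_rot: [0.944, 1.571, 0.488]
force: [-0.0, 0.1, 1.0]
grip_width: 0.0172
```

```bash
python3 - <<'E'
from h import *
goal([*(BTN+.006*U),.13])
E
```

```text
t 1.15 pos [0.4138 0.1466 0.2055] F [-0.    0.14  0.97] grip 0.0172
tool axes cols
 [[ 0.     0.44   0.898]
 [ 0.     0.898 -0.44 ]
 [-1.     0.     0.   ]]
shift cm tool axes [  7.55 -16.15  21.15]
turn to tool y||U: -33.79 or 146.21
q [ 0.257  0.049  1.815  0.     1.277 -0.858]
```

Request:
play_rows([
  [[255,0,-2,2.6,0],[255,0,-2,2.6,0],[255,0,-2,2.6,0],[255,0,-2,2.6,0],[255,0,-2,2.6,0],[255,0,-2,2.6,0],[255,0,-2,2.6,0],[255,0,-2,2.6,-5],[255,0,0,0,-7.1],[255,0,0,0,-7.1],[255,0,0,0,-7.1],[255,0,0,0,-7.1]],
])

```text
time_s: 2.15
ee_pos: [0.5296, -0.0873, 0.2051]
eef_rot: [2.765, 1.57, 2.898]
force: [-0.8, -0.1, 0.4]
grip_width: 0.0002
```

```bash
python3 - <<'E'
from h import *
goal([*(BTN+.006*U),.13])
o=ctrl.get_obs(); im=ctrl.camera('wrist'); cv2.imwrite('pics/w1.png',im[:,:,::-1])
print(proj('wrist',[[*BTN,.072],[*(BTN+.068*U),.057],o['ee_pos']],o))
goal([*(BTN+.006*U),.13])
E
```

```text
t 2.15 pos [ 0.5296 -0.0873  0.2051] F [-0.81 -0.06  0.36] grip 0.0002
tool axes cols
 [[-0.001 -0.132  0.991]
 [ 0.     0.991  0.132]
 [-1.     0.    -0.001]]
shift cm tool axes [ 7.51 -0.46  0.24]
turn to tool y||U: -0.07 or 179.93
q [-0.232  0.271  1.559  0.     1.312 -1.935]
[[308.69328329 225.8475067 ]
 [395.10571085 220.98167316]
 [322.37552875 293.79969679]]
t 2.2 pos [ 0.5296 -0.0872  0.2051] F [ 0.36 -0.02 -0.11] grip 0.0008
tool axes cols
 [[-0.001 -0.142  0.99 ]
 [ 0.     0.99   0.142]
 [-1.     0.    -0.001]]
shift cm tool axes [ 7.51 -0.48  0.24]
turn to tool y||U: 0.5 or -179.5
q [-0.231  0.271  1.559 -0.     1.312 -1.945]
```

View pics/w1.png

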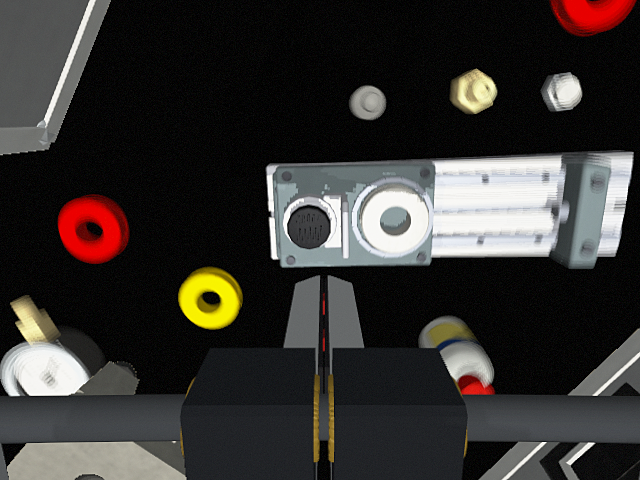

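The wrist picture puts the button cap at (309,226), and my measurement predicts (308.7,225.8). The steel ring is at (394,220) against a prediction of (395,221). The look-alikes are the red rings at (94,229) and (595,5), the yellow ring at (210,298) and the dial at (45,370); none of them sits on the slide. Next I'll centre over the button and come down.

Request:
play_rows([
  [[255,1,-0.5,0.2,0],[255,1.5,-0.4,0,0],[255,1.5,0,0,0],[255,1.5,0,0,0],[255,1.5,0,0,0],[255,1.5,0,0,0],[255,1.5,0,0,0],[255,1.5,0,0,0],[255,0.5,0,0,0],[255,0.3,0,0,0],[255,0,0,0,0],[255,0,0,0,0]],
])

```text
time_s: 3.2
ee_pos: [0.5332, -0.0959, 0.0829]
eef_rot: [-0.422, 1.57, -0.296]
force: [-0.1, 0.7, -0.0]
grip_width: 0.0002
```

```bash
python3 - <<'E'
from h import *
goal([*(BTN+.002*U),.073])
o=ctrl.get_obs(); im=ctrl.camera('wrist'); cv2.imwrite('pics/w2.png',im[:,:,::-1])
im=ctrl.camera('scene')[200:320,230:370]; cv2.imwrite('pics/s2.png',cv2.resize(im[:,:,::-1],None,fx=5,fy=5,interpolation=cv2.INTER_CUBIC))
E
```

```text
t 3.2 pos [ 0.5332 -0.0959  0.0829] F [-0.11  0.69 -0.01] grip 0.0002
tool axes cols
 [[ 0.001 -0.126  0.992]
 [-0.     0.992  0.126]
 [-1.    -0.     0.001]]
shift cm tool axes [0.99 0.04 0.  ]
turn to tool y||U: -0.47 or 179.53
q [-0.246  0.415  1.671 -0.     1.055 -1.942]
```

View pics/w2.png

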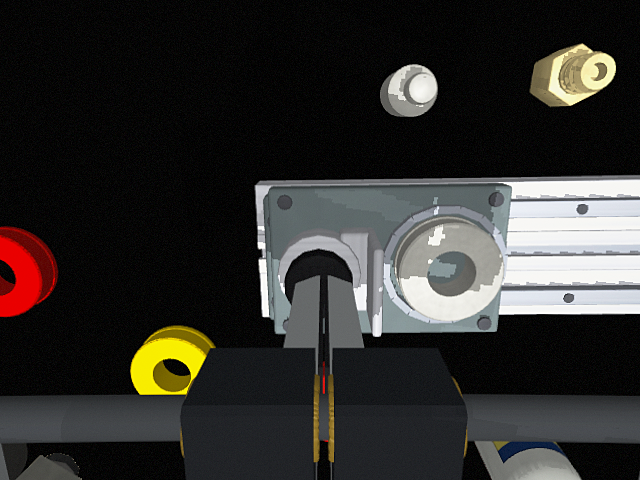

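View pics/s2.png

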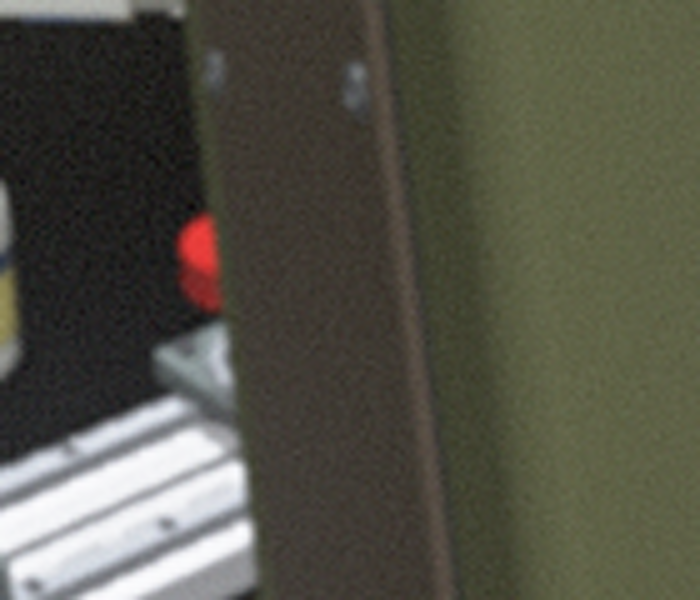

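The wrist picture shows the fingertips over the black cap, around (322,265). There is clear space to the tab at (378,290) and to the ring. I'll press gently and watch the force.

Request:
play_rows([
  [[255,0.4,0,0,0],[255,0.4,0,0,0],[255,0.3,0,0,0],[255,0.2,0,0,0],[255,0.1,0,0,0],[255,0,0,0,0]],
])

```text
time_s: 3.8
ee_pos: [0.533, -0.0958, 0.0686]
eef_rot: [-0.391, 1.571, -0.264]
force: [-1.9, 0.3, 6.9]
grip_width: 0.0005
```

Request:
play_rows([
  [[255,0.1,0,0,0],[255,0.1,0,0,0],[255,0,0,0,0]],
])

```text
time_s: 4.05
ee_pos: [0.533, -0.0958, 0.0667]
eef_rot: [-0.411, 1.57, -0.284]
force: [-2.7, 0.8, 6.5]
grip_width: 0.0006
```

Request:
play_rows([
  [[255,0.1,0,0,0],[255,0,0,0,0]],
])

```text
time_s: 4.22
ee_pos: [0.5331, -0.0958, 0.0662]
eef_rot: [-0.373, 1.57, -0.246]
force: [-4.0, 0.8, 10.0]
grip_width: 0.0002
```

Request:
play_rows([
  [[255,0.1,0,0,0],[255,0,0,0,0]],
])

```text
time_s: 4.38
ee_pos: [0.5333, -0.0959, 0.066]
eef_rot: [-0.397, 1.569, -0.27]
force: [-7.6, 1.9, 20.8]
grip_width: 0.0002
```

The button is at its bottom: TCP z is 0.066 with about 20 N on it. I'll drag slowly along the slide.

Request:
play_rows([
  [[255,0,0.1,0,0],[255,0,0.2,0,0],[255,0,0.2,0,0],[255,0,0.3,0,0],[255,0,0.3,0,0],[255,0,0.3,0,0],[255,0,0,0,0]],
])

```text
time_s: 4.97
ee_pos: [0.5314, -0.0819, 0.066]
eef_rot: [-0.687, 1.569, -0.56]
force: [-8.0, 0.9, 20.3]
grip_width: 0.0005
```

```bash
python3 - <<'E'
from h import *
goal([*(BTN+.102*U),.066])
o=ctrl.get_obs(); im=ctrl.camera('wrist'); cv2.imwrite('pics/w3.png',im[:,:,::-1])
E
```

```text
t 4.9667 pos [ 0.5314 -0.0819  0.066 ] F [-8.    0.91 20.27] grip 0.0005
tool axes cols
 [[ 0.001 -0.127  0.992]
 [-0.001  0.992  0.127]
 [-1.    -0.001  0.001]]
shift cm tool axes [-0.    8.63 -0.07]
turn to tool y||U: -0.39 or 179.61
q [-2.210e-01  4.300e-01  1.694e+00 -1.000e-03  1.016e+00 -1.919e+00]
```

View pics/w3.png

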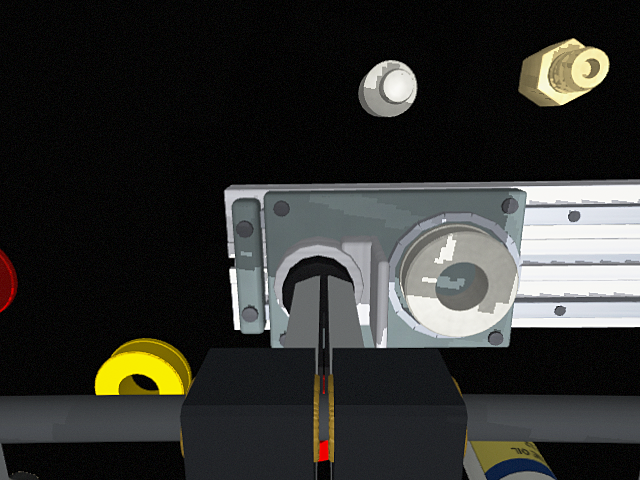

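The carriage moves with the fingertips: the rear block at (248,265) is now uncovered, and the cap is still under the fingers. I'll continue.

Request:
play_rows([
  [[255,0,0.3,0,0],[255,0,0.4,0,0],[255,0,0.5,-0.01,0],[255,0,0.5,0,0],[255,0,0.5,-0.01,0],[255,0,0.5,0,0],[255,0,0.5,-0.01,0],[255,0,0.5,0,0],[255,0,0.5,-0.01,0],[255,0,0.5,0,0],[255,0,0.4,0,0],[255,0,0.2,0,0]],
])

```text
time_s: 6.02
ee_pos: [0.5242, -0.0294, 0.066]
eef_rot: [-0.853, 1.57, -0.726]
force: [-9.7, -2.4, 21.9]
grip_width: 0.0006
```

```bash
python3 - <<'E'
from h import *
goal([*(BTN+.102*U),.066])
o=ctrl.get_obs(); im=ctrl.camera('wrist'); cv2.imwrite('pics/w4.png',im[:,:,::-1])
E
```

```text
t 6.0167 pos [ 0.5242 -0.0294  0.066 ] F [-9.71 -2.35 21.85] grip 0.0006
tool axes cols
 [[ 0.001 -0.127  0.992]
 [-0.001  0.992  0.127]
 [-1.    -0.001  0.001]]
shift cm tool axes [-0.    3.33 -0.02]
turn to tool y||U: -0.38 or 179.62
q [-1.250e-01  4.060e-01  1.730e+00 -1.000e-03  1.004e+00 -1.823e+00]
```

View pics/w4.png

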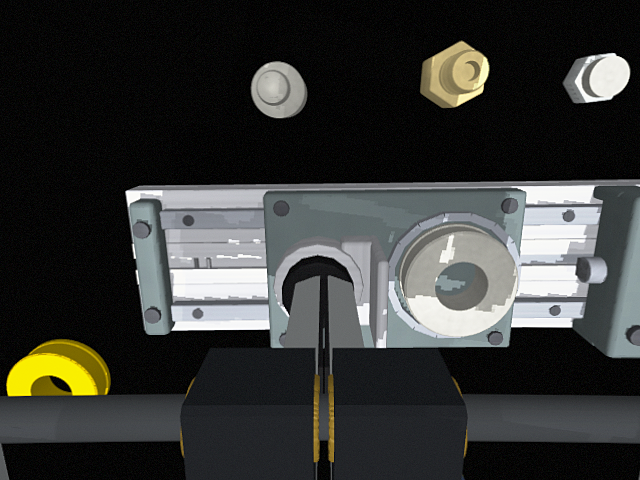

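The carriage plate edge is at x=523 px and the pin tip at about 578 px, which leaves about 28 mm. My estimate from the coordinates is 31–33 mm. I'll go 22 mm, then creep.

Request:
play_rows([
  [[255,0,0.3,0,0],[255,0,0.4,0,0],[255,0,0.4,0,0],[255,0,0.4,0,0],[255,0,0.4,0,0],[255,0,0.3,0,0]],
])

```text
time_s: 6.57
ee_pos: [0.5212, -0.0077, 0.066]
eef_rot: [-1.155, 1.57, -1.027]
force: [-10.4, -3.9, 23.8]
grip_width: 0.0007
```

Request:
play_rows([
  [[255,0,0.2,0,0],[255,0,0.2,0,0],[255,0,0.1,0,0],[255,0,0,0,0]],
])

```text
time_s: 6.9
ee_pos: [0.5206, -0.0027, 0.066]
eef_rot: [-1.265, 1.57, -1.138]
force: [-11.5, -1.3, 23.9]
grip_width: 0.0002
```

```bash
python3 - <<'E'
from h import *
goal([*(BTN+.102*U),.066])
o=ctrl.get_obs(); im=ctrl.camera('wrist'); cv2.imwrite('pics/w5.png',im[:,:,::-1])
E
```

```text
t 6.9 pos [ 0.5206 -0.0027  0.066 ] F [-11.47  -1.35  23.91] grip 0.0002
tool axes cols
 [[ 0.    -0.127  0.992]
 [-0.001  0.992  0.127]
 [-1.    -0.001  0.   ]]
shift cm tool axes [-0.    0.63  0.  ]
turn to tool y||U: -0.38 or 179.62
q [-7.500e-02  3.980e-01  1.742e+00 -1.000e-03  1.001e+00 -1.773e+00]
```

View pics/w5.png

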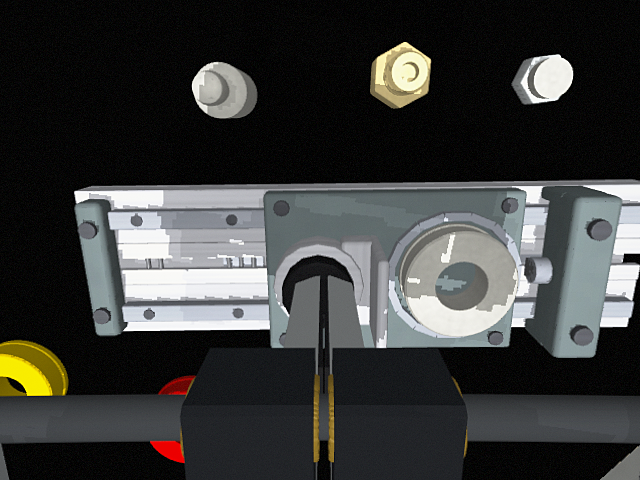

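The plate edge is at about 523 px and the pin tip at about 526 px, so only a couple of millimetres are left. I'll creep until the sideways force rises.

Request:
play_rows([
  [[255,0,0.1,0,0],[255,0,0.1,0,0],[255,0,0,0,0]],
])

```text
time_s: 7.2
ee_pos: [0.5203, -0.0008, 0.066]
eef_rot: [-1.287, 1.57, -1.16]
force: [-11.7, -1.7, 24.5]
grip_width: 0.0007
```

Request:
play_rows([
  [[255,0,0.1,0,0],[255,0,0.1,0,0],[255,0,0,0,0]],
])

```text
time_s: 7.45
ee_pos: [0.52, 0.0012, 0.066]
eef_rot: [-1.357, 1.57, -1.229]
force: [-12.5, -2.3, 24.0]
grip_width: 0.0006
```

Request:
play_rows([
  [[255,0,0.1,0,0],[255,0,0.1,0,0],[255,0,0,0,0]],
])

```text
time_s: 7.7
ee_pos: [0.5198, 0.0032, 0.066]
eef_rot: [-1.442, 1.57, -1.315]
force: [-12.5, -2.5, 24.0]
grip_width: 0.0005
```

Request:
play_rows([
  [[255,0,0.1,0,0],[255,0,0.1,0,0],[255,0,0,0,0]],
])

```text
time_s: 7.95
ee_pos: [0.5195, 0.0051, 0.066]
eef_rot: [-1.421, 1.57, -1.294]
force: [-12.2, -1.9, 24.7]
grip_width: 0.0003
```

```bash
python3 - <<'E'
from h import *
goal([*(BTN+.102*U),.066])
o=ctrl.get_obs(); im=ctrl.camera('wrist'); cv2.imwrite('pics/w6.png',im[:,:,::-1])
E
```

```text
t 7.95 pos [0.5195 0.0051 0.066 ] F [-12.15  -1.94  24.69] grip 0.0003
tool axes cols
 [[ 0.    -0.127  0.992]
 [-0.001  0.992  0.127]
 [-1.    -0.001  0.   ]]
shift cm tool axes [-0.   -0.16  0.01]
turn to tool y||U: -0.39 or 179.61
q [-6.000e-02  3.960e-01  1.745e+00 -1.000e-03  1.000e+00 -1.758e+00]
```

View pics/w6.png

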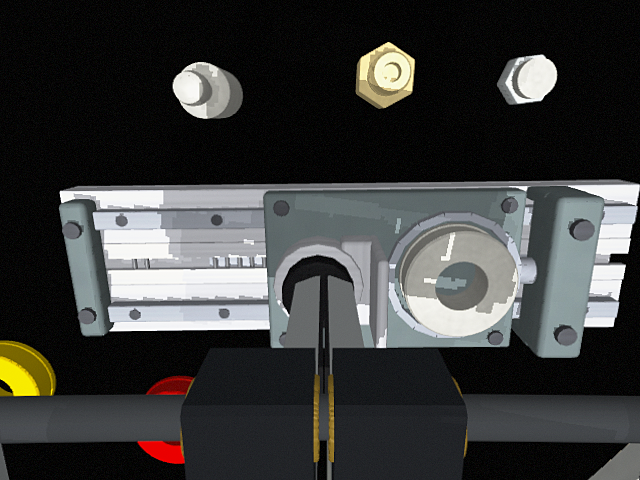

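The plate still moves with the fingers and there is no stop contact yet: block face at 529 px, plate edge at 523 px. I'll keep creeping.

Request:
play_rows([
  [[255,0,0.1,0,0],[255,0,0.1,0,0],[255,0,0,0,0]],
])

```text
time_s: 8.25
ee_pos: [0.5196, 0.006, 0.066]
eef_rot: [-1.322, 1.568, -1.195]
force: [-9.5, -11.3, 21.9]
grip_width: 0.0005
```

Request:
play_rows([
  [[255,0,0.1,0,0],[255,0,0.1,0,0],[255,0,0,0,0]],
])

```text
time_s: 8.5
ee_pos: [0.5199, 0.0078, 0.066]
eef_rot: [-0.973, 1.567, -0.846]
force: [-5.2, -12.4, 19.3]
grip_width: 0.0003
```

```bash
python3 - <<'E'
from h import *
goal([*(BTN+.102*U),.066])
o=ctrl.get_obs(); im=ctrl.camera('wrist'); cv2.imwrite('pics/w7.png',im[:,:,::-1])
E
```

```text
t 8.5 pos [0.5199 0.0078 0.066 ] F [ -5.16 -12.4   19.29] grip 0.0003
tool axes cols
 [[ 0.003 -0.127  0.992]
 [-0.003  0.992  0.127]
 [-1.    -0.003  0.002]]
shift cm tool axes [ 0.01 -0.41 -0.07]
turn to tool y||U: -0.39 or 179.61
q [-0.054  0.395  1.746 -0.003  0.998 -1.75 ]
```

View pics/w7.png

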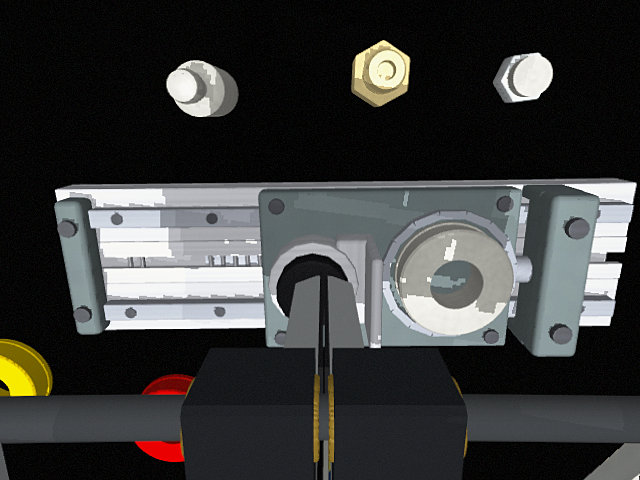

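The stop has been reached. The sideways force jumped to 11–12 N, the plate stopped, and the fingertips have slipped about 2 mm on the cap with the button still down (z 0.066). Now I'll lift straight up.

Request:
play_rows([
  [[255,0,0,0,0],[255,-0.2,0,0,0],[255,-0.3,0,0,0],[255,-0.4,0,0,0],[255,-0.6,0,0,0],[255,-1,0,0,0],[255,-2,0,0,0],[255,-3,0,0,0],[255,-3,0,0,0],[255,-2,0,0,0],[255,0,0,0,0],[255,0,0,0,0]],
])

```text
time_s: 9.55
ee_pos: [0.5193, 0.0095, 0.1905]
eef_rot: [-0.125, 1.569, 0.003]
force: [0.5, -1.1, -0.5]
grip_width: -0.0
```

```bash
python3 - <<'E'
from h import *
goal([*(BTN+.102*U),.066])
o=ctrl.get_obs(); im=ctrl.camera('wrist'); cv2.imwrite('pics/w8.png',im[:,:,::-1])
im=ctrl.camera('top')[200:320,180:380]; cv2.imwrite('pics/t8.png',cv2.resize(im[:,:,::-1],None,fx=4,fy=4,interpolation=cv2.INTER_CUBIC))
b=BTN+.1027*U
print(proj('wrist',[[*b,.072],[*(b+.068*U),.057],[*(b+.103*U),.034]],o))
E
```

```text
t 9.55 pos [0.5193 0.0095 0.1905] F [ 0.48 -1.08 -0.47] grip -0.0
tool axes cols
 [[ 0.002 -0.127  0.992]
 [ 0.     0.992  0.127]
 [-1.    -0.     0.002]]
shift cm tool axes [12.45 -0.59 -0.05]
turn to tool y||U: -0.38 or 179.62
q [-0.052  0.244  1.628  0.     1.268 -1.751]
[[315.52505673 226.96030152]
 [405.67693202 221.30298571]
 [443.80300031 214.09668395]]
```

View pics/w8.png

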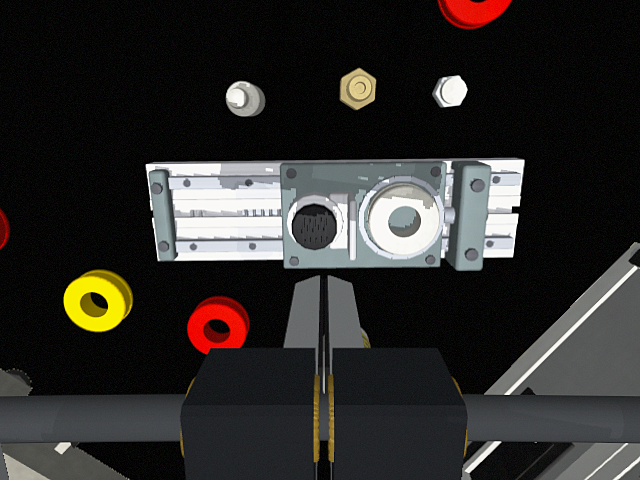

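View pics/t8.png

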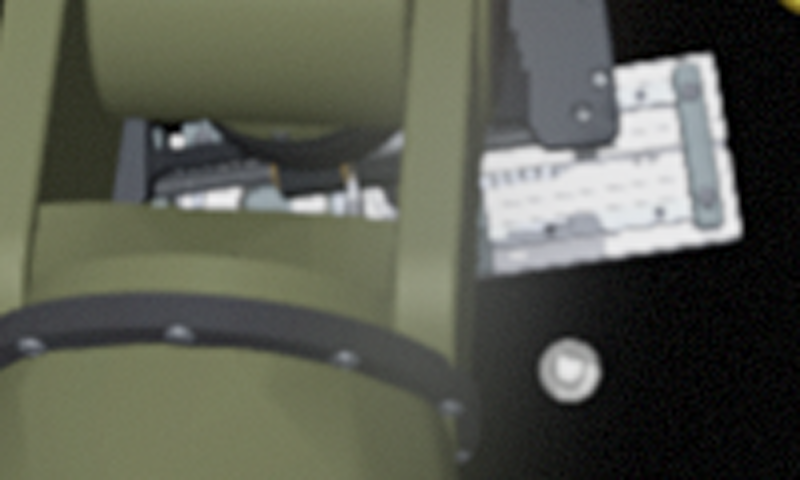

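The cap is at (315,226) against a predicted (315.5,227), and the ring at (404,219) against (405.7,221). I'll zoom in on the pin contact and check the button height.

```bash
python3 - <<'E'
import cv2
a=cv2.imread('pics/w8.png')[155:275,270:500]
cv2.imwrite('pics/w8z.png',cv2.resize(a,None,fx=3.4,fy=3.4,interpolation=cv2.INTER_CUBIC))
E
```

```text
(no output)
```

View pics/w8z.png

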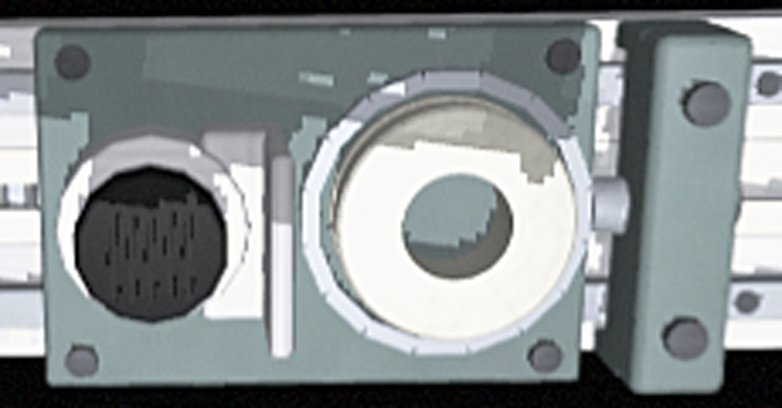

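The plate edge meets the pin tip, the ring lies in its nest, the cap stands up, and the arm is clear. I'll hand in.

```bash
python3 - <<'E'
from station import ctrl
print(ctrl.get_obs()['force'], ctrl.hand_in())
E
```

```text
the job is handed in; nothing more can be done
[ 0.20287899  0.39424158 -0.10803895] None
```

I pressed the lock button to its bottom with closed fingertips and dragged the carriage about 103 mm against its end stop. I then lifted straight off so the button could spring up, and handed the job in. No verdict is reported.

**During the move:** I held the button down with about 20–25 N, and the tip stayed at z = 0.066 m throughout. At the stop the sideways force jumped from about 2 N to 11–12 N, and the fingertips began to slip on the cap.

**Last checks, from the wrist picture after the lift:**
- **Carriage:** its edge meets the stop pin.
- **Button:** the cap is at (315,226), and my prediction for a raised button is (315.5,227).
- **Ring gauge:** it lies in its nest.
- **Loose parts:** the adaptor, small weight and nut still stand in front of the slide. The oil bottle was hidden behind the gripper in this picture; the arm never came near it.
- **Contact and time:** the arm was clear with no contact force, at about 9.7 s of the 32 s allowed.

**What disagreed:**
- **Distance to go:** I first measured 100–101 mm, but contact came at about 103 mm. That is roughly the calibration error.
- **Top view:** the arm blocked the end stop in the last top picture, so I could not confirm the final position from there.

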